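Sow a dressed mango stone with tongs

ROBOT

A 6-joint arm with a two-finger parallel gripper is mounted at the origin on the work surface. World frame = base frame: x ahead of the robot, y to its left, z up, the work surface at z = 0. Lengths are in m, angles in degrees, forces in N, time in s.
With the tool pointing down it reaches from about 0.35 to 0.725 m from the base axis. Payload 6 kg.
Tool frame: the origin (TCP) lies between the finger pads; the fingertips stand 11 mm ahead of it and the grasp point (between the pads) lies 8 mm behind it; z points along the fingers, y is the line along which they close (so a half turn about z gives the same grasp; the last joint's range is limited). The gripper opens to 85 mm and grips with 20 to 120 N. Pads are 22 mm wide; open, the fingers measure 114 mm over their backs; the gripper's body (76 mm by 85 mm) begins 54 mm behind the grasp point. The pads swing forward as they close: fully open they stand 13 mm farther back than shut.
Start: joints at [92.401, 2.303, 4.859, 0, -92.561, -19.12], TCP at [0.173, 0.575, 0.242] pointing down, gripper open.
Joint ranges: [-146.85, 146.85], [-73.84, 115.35], [-62.03, 85.46], [-188.31, 113.3], [-161.28, -10.13], [-171.36, 171.36]. Speed limits (degrees/s): [147.25, 147.25, 172.46, 180, 180, 180].

INTERFACE

Orientations are given as a 3x3 rotation matrix whose columns are the frame's x, y, z axes.
In Python, from bench import state, capture, camera_model, finish_job, look_for, cut_out, spot_point gives the robot as it stands.
- The arm moves only by the tool send_rows, never from a script. Its argument "rows" is a list of rows, each a list of 7 numbers: the shift along the world's x, y, z in cm, then the turn, a rotation vector about the world's x, y, z in degrees, then the opening, from 0 (shut) to 1 (fully open). In form: [[dx, dy, dz, ax, ay, az, claw], ...]. A call has 1 to 10 rows; each row shifts and turns the commanded pose from where the row before left it; what a row does not reach is not made up. A row lasts 1/8 s, in which the tool goes at most 62.5 mm and 10.7 degrees, less where a joint would pass 70% of its speed; a pose out of reach is approached as far as the arm can. A call is refused whole if a number of a shift passes 6.25 or a number of a turn 10.7, either way. A call with a gripper value outside its range is refused whole. The fingers move at their own pace and stop on an object; "newtons" is the grip in N (left out, the last holds). Time passes only in rows, so rows that do not move let the fingers close. It gives the time, the measured TCP pose, the force, the opening and the grip force at its end, in the units of the state.
- state(): the state, without advancing time (a new reading comes with each control period).
- capture(name): name is "side" or "top"; returns the picture (400x640x3 uint8, red, green, blue); there is no depth.
- camera_model(name): a dict with "vertical_fov" (degrees; the focal length in pixels is half the picture's height over the tangent of half this angle, whatever the lens; pixels are square), "cx", "cy" (the principal point, pixels), "dist_coeffs" ([k1, k2, p1, p2, k3] as OpenCV has them; the pictures are not rectified), "view" (4x4, takes a point from world to camera coordinates). Camera axes: x right, y down, z forward; pixel columns grow to the right and rows downward; lengths in m; the calibration is good to about 2 mm. A picture is of the moment at which its call begins. camera_model takes no time and is no camera call.
- finish_job(): hands the job in; it is judged then, once.
Trained networks look in the newest picture that a camera, given by its name, has taken for a name from the list of things; names that differ only in an ending like _2 or _b are one class to them, and where a whole thing is asked for, a point or a joint stands for the part that bears it (a point fixed in the world has none). Each returns a list of dicts, best first, with "conf" (0 to 1); they miss things now and then, are a little off and sometimes report something else, mostly with a low value. They report only what shows in the picture. A call takes as long as a camera call. They do not tell look-alikes from the thing itself.
- look_for(thing, camera): "bbox" ([left, top, width, height] in pixels, round what is visible of it).
- cut_out(thing, camera): "region" (400x640 bool, what is visible of it) and "bbox" ([left, top, width, height] in pixels, round what is visible of it).
- spot_point(thing, camera): "xy" ([column, row] in pixels: a listed point, or the origin of a listed thing).
The state is a dict: "time": time; "joints": joint angles; "joint_velocities": joint speeds; "joint_efforts": joint torques, N m; "ee_pos": TCP position; "tcp_rot": TCP orientation; "contact_force": force on the tool from outside, world axes, zero at the start; "torque": the same for the moment, N m; "finger_gap": finger opening in m; "finger_force": force on a finger pad.
Only numpy, scipy, OpenCV 4.12 (cv2) and the standard library are available. Lean on these libraries where they do the work, as an engineer would, in place of code of your own. Each camera call takes 0.05 s, during which the arm holds its last target. There are 200 camera calls.

TASK

The mango stone on the white board is coated with seed dressing and must not be touched by the robot's fingers: take the sprung tongs from their rest, squeeze them shut on the stone, carry it over and set it down gently, lying flat, near the middle of the empty black dish. Leave the stone that already lies in the other dish alone. Then lay the tongs back on their rest as they lay at first.

Things in the scene. Friction and masses are not known exactly. Their poses are not given: they have to be found in the camera images.
- tongs: Steel sprung tongs, 186 mm long, 120 g: two level flat arms 18 mm tall, hinged at the back, 85 mm behind the origin, springing apart in a V. Origin: between the finger pads, level with the arms' underside. x runs forward from hinge to jaws, y across (the closing line), z up. The axes belong to the right (-y) arm and turn by half the joint angle as the tongs close.
- tongs_grip (a point): Where to hold the tongs: midway between the two black finger pads on the arms' outsides (36 mm long, 18 mm tall), half-way up; 69 mm above the table while on the rest. Width over the pads: 62 mm open, 48 mm with the jaws on the 40 mm stone. Held at 57 mm the jaws stay about 59 mm apart. The spring pushes out with 4 N at each pad when open, 7 N at the stone; squeeze the pads with about 25 N.
- tongs_jaws (a point): Midway between the lower ends of the open jaws: 89 mm ahead of tongs_grip and 50 mm below it. The jaws are flat plates, 24 mm long (along x), 5 mm thick, hanging down from the arms' front ends to this level. Open, they are 68 mm apart inside and 78 mm over the outsides.
- tongs_arm (a joint): Angle by which the tongs are squeezed (rad): 0 fully open, about 0.16 with the jaws closed on the stone, 0.30 fully shut. Springs back to 0 when let go.
- rest: Tongs rest, fixed dark wooden stand: foot plate 190 x 110 mm, 8 mm thick, and two upright walls 10 mm thick, 110 mm wide, 60 mm high, 62 mm behind and 58 mm ahead of its origin. Origin on the table, under the finger pads of the lying tongs; x points the way the tongs point. The tongs lie across the tops of both walls, jaws hanging in front of the front wall.
- rest_top (a point): Middle of the rest, level with the tops of its walls, 60 mm above the table: the underside of the tongs' arms comes to this height, with tongs_grip 9 mm above this point.
- stone: The dressed mango stone, flat and long with rounded ends, tan: 80 mm long (x), 40 mm wide (y), 24 mm high (z), about 50 g. Its long sides are flat and parallel over the middle 34 mm. Origin at the centre of its underside. It lies on a white board (150 x 120 mm, 10 mm thick, fixed to the table).
- stone_mid (a point): Centre of the dressed stone, 12 mm above what it lies on (22 mm above the table at the start). Axes as the stone's.
- dish_in (a point): Centre of the inner floor, 4 mm above the table, of the empty one of two like square black plastic dishes, each 126 x 126 mm outside, 32 mm high, walls and floor 4 mm thick, fixed to the table. x and y axes along its sides.
- stone_b_mid (a point): Centre of a second stone of the same form, which lies in the other dish and is to be left alone.
Not all that is in view belongs to the job. What is shaped like the stone but orange is not meant. Of the things that look like the rest, the larger one is meant.

How it is judged:
By the outcome, as a careful person would: the job done as asked, in the order asked, and still so for the second after the job is handed in, with the robot touching nothing.
It also fails if it takes over 61 s, if anything falls off the work surface, if the arm or the gripper's body presses on something with over 40 N, if the wrist force passes 120 N, or if a joint passes its speed limit or range.

## Working session

There is one attempt and no reset: what is moved stays moved. The work goes in short steps, Python scripts to look and compute and a tool call to move; the robot and the scene stay as the last step left them, time stands still between calls to the robot, and variables do not carry over. Pictures are saved under pics/ and viewed, at most 10 in all, crops included, and the job is handed in when it is done.

Besides the shell and the picture viewer there is one more tool, called as name(argument=value, ...), one argument or row to a line, values as JSON. send_rows: Moves the arm, as the interface text tells. Its arguments: {"type":"object","properties":{"rows":{"type":"array"},"newtons":{"type":"number"}},"required":["rows"]}

```bash
mkdir -p pics; ls
python3 - <<'E'
from bench import *
import cv2,numpy as np
for n in("top","side"):
    im=capture(n); cv2.imwrite(f"pics/{n}0.png",im[:,:,::-1])
    m=camera_model(n); print(n,m["vertical_fov"],m["cx"],m["cy"],m["dist_coeffs"]); print(np.round(np.array(m["view"]),3))
    for t in("tongs","rest","stone"):
        for r in look_for(t,n): print(t,np.round(r["bbox"]),round(r["conf"],2))
    for t in("tongs_grip","tongs_jaws","rest_top","stone_mid","dish_in","tongs"):
        for r in spot_point(t,n): print(t,np.round(r["xy"],1),round(r["conf"],2))
s=state();print(s["time"],s["tcp_rot"],s["finger_gap"])
E
```

```text
pics
top 57.565757515175676 322.0382789514493 204.9322081014036 [-0.01493612  0.          0.          0.          0.        ]
[[ 0.004 -1.    -0.002 -0.067]
 [-0.991 -0.004 -0.131  0.541]
 [ 0.131  0.002 -0.991  0.92 ]
 [ 0.     0.     0.     1.   ]]
tongs [376. 171.  42.  69.] 0.58
rest [449. 195.  50.  60.] 0.86
rest [371. 177.  55.  74.] 0.58
stone [299. 246.  29.  19.] 0.81
stone [305. 177.  22.  24.] 0.7
tongs_grip [402.2 211. ] 0.93
tongs_jaws [389.  178.6] 0.72
tongs_jaws [394.6 209.1] 0.34
rest_top [476. 224.] 0.81
rest_top [403.2 209.6] 0.63
stone_mid [312.  252.8] 0.86
dish_in [230.2 170.9] 0.68
tongs [401.4 210. ] 0.73
tongs [399.  206.7] 0.46
side 52.05497284017544 318.1694603899253 197.89614020038772 [0.01881632 0.         0.         0.         0.        ]
[[ 0.757 -0.653  0.002 -0.446]
 [-0.437 -0.508 -0.742  0.261]
 [ 0.485  0.562 -0.67   1.08 ]
 [ 0.     0.     0.     1.   ]]
tongs [344. 213.  50.  50.] 0.66
rest [329. 221.  61.  66.] 0.66
rest [274. 151.  47.  34.] 0.61
rest [384. 274.  52.  64.] 0.57
stone [317. 194.  20.  15.] 0.68
stone [277. 218.  14.  23.] 0.52
tongs_grip [298.7 169.3] 0.71
tongs_grip [364.5 241.2] 0.7
tongs_grip [366.9 239.3] 0.68
tongs_jaws [375.7 230.6] 0.88
rest_top [362.2 240.2] 0.9
rest_top [410.2 295.2] 0.63
stone_mid [284.  229.7] 0.67
stone_mid [325.8 199.2] 0.64
stone_mid [377.5 231.1] 0.53
dish_in [296.  168.8] 0.86
dish_in [329.1 204.8] 0.25
tongs [363.7 255. ] 0.74
tongs [363.8 238.1] 0.73
1.0 [[ 9.57736098e-01 -2.87648338e-01  4.61504133e-06]
 [-2.87648337e-01 -9.57736095e-01 -7.72176658e-05]
 [ 2.66315249e-05  7.26266369e-05 -9.99999997e-01]] 0.08557791077867449
```

View pics/top0.png

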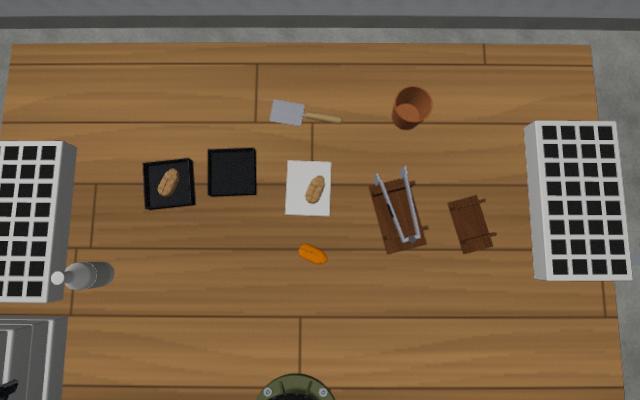

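View pics/side0.png

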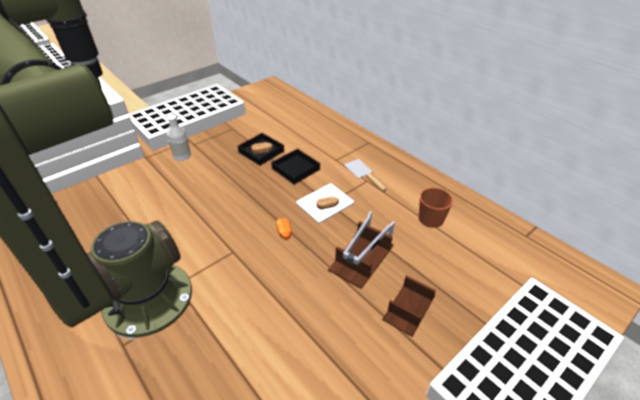

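```bash
cat > h.py <<'E'
from bench import *
import cv2,numpy as np
def cam(n):
    m=camera_model(n); f=200/np.tan(np.radians(m["vertical_fov"]/2))
    return np.array([[f,0,m["cx"]],[0,f,m["cy"]],[0,0,1]]),np.array(m["dist_coeffs"]),np.array(m["view"])
def p2w(n,px,z):
    K,d,V=cam(n); u=cv2.undistortPoints(np.array(px,float).reshape(-1,1,2),K,d).reshape(-1,2)
    r=np.c_[u,np.ones(len(u))]@V[:3,:3]; c=-V[:3,:3].T@V[:3,3]
    return c+r*((z-c[2])/r[:,2])[:,None]
def w2p(n,P):
    K,d,V=cam(n); return cv2.projectPoints(np.array(P,float).reshape(-1,1,3),cv2.Rodrigues(V[:3,:3])[0],V[:3,3],K,d)[0].reshape(-1,2)
def tri(a,b):
    R=[]
    for n,p in(("top",a),("side",b)):
        K,d,V=cam(n);u=cv2.undistortPoints(np.array(p,float).reshape(1,1,2),K,d).ravel();R.append((V[:3],u))
    return (lambda X:X[:3,0]/X[3,0])(cv2.triangulatePoints(R[0][0],R[1][0],R[0][1],R[1][1]))
def ortho(n,im,x0,x1,y0,y1,z,s):  # rows: x1 at top; cols: y1 at left; s px/m
    X,Y=np.meshgrid(np.arange(x1,x0,-1/s),np.arange(y1,y0,-1/s),indexing="ij")
    q=w2p(n,np.c_[X.ravel(),Y.ravel(),np.full(X.size,z)]).reshape(*X.shape,2).astype(np.float32)
    return cv2.remap(im,q,None,cv2.INTER_CUBIC)
E
python3 - <<'E'
from h import *
im=cv2.imread("pics/top0.png")
for nm,p,z in(("grip",(402.2,211),.069),("jaws",(389,178.6),.019),("resttop",(403.2,209.6),.06),("stone",(315,189),.022),("dish",(232,172),.032),("dish_in",(230.2,170.9),.004),("big hinge",(411,241),.07)): print(nm,p2w("top",p,z).round(4))
print("tri grip",tri((402.2,211),(364.5,241.2)),"jaws",tri((389,178.6),(375.7,230.6)))
g=p2w("top",(402.2,211),.069)[0]
a=ortho("top",im,g[0]-.14,g[0]+.14,g[1]-.1,g[1]+.1,.078,2000); cv2.imwrite("pics/a.png",a); print(g,a.shape)
capture("top"); 
for n in("top",):
  for r in cut_out("stone",n):
    q=p2w(n,np.argwhere(r["region"])[:,::-1],.03)[:,:2]
    print(r["conf"],cv2.minAreaRect((q*1000).astype(np.float32)))
# stone colour seg on board in top
hsv=cv2.cvtColor(im,cv2.COLOR_BGR2HSV); m=np.zeros(im.shape[:2],bool); m[165:212,292:327]=hsv[165:212,292:327,1]>70
q=p2w("top",np.argwhere(m)[:,::-1],.024)[:,:2]; print(m.sum(),cv2.minAreaRect((q*1000).astype(np.float32)),q.mean(0), cv2.PCACompute(q,None)[1])
E
```

```text
grip [[ 0.5218 -0.2676  0.069 ]]
jaws [[ 0.6154 -0.2451  0.019 ]]
resttop [[ 0.5264 -0.2722  0.06  ]]
stone [[ 0.5856 -0.0459  0.022 ]]
dish [[0.629  0.1758 0.032 ]]
dish_in [[0.6384 0.188  0.004 ]]
big hinge [[ 0.4464 -0.2876  0.07  ]]
tri grip [ 0.52383825 -0.26950561  0.06604871] jaws [ 0.61097698 -0.24167236  0.02811147]
[ 0.52178301 -0.2676      0.069     ] (560, 400, 3)
0.72 ((415.5184631347656, -42.51119613647461), (77.73777770996094, 41.445194244384766), 63.9853630065918)
0.57 ((585.974365234375, -46.897254943847656), (42.98052978515625, 78.0750503540039), 63.97727584838867)
343 ((586.0337524414062, -45.716026306152344), (37.80488204956055, 76.26396942138672), 68.72206115722656) [ 0.58446953 -0.04534569] [[ 0.9234417  -0.38373876]
 [ 0.38373876  0.9234417 ]]
```

View pics/a.png

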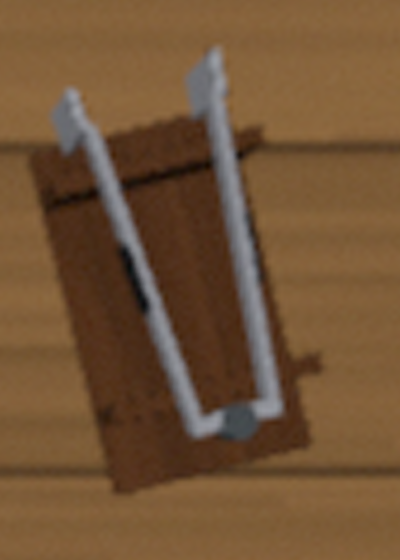

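The rectified view (2 px/mm) shows the hinge at (238,422) and the pads at (132,278) and (252,246). That puts the grip near (0.531, -0.263) with a tongs yaw of about 15.3°. I'll move above it.

send_rows(
  rows=[
    [3, -5.2, 0, 0, 0, -9.25, 1],
    [3, -5.2, 0, 0, 0, -9.25, 1],
    [3, -5.2, 0, 0, 0, -9.25, 1],
    [3, -5.2, 0, 0, 0, -9.25, 1],
    [3, -5.2, 0, 0, 0, -9.25, 1],
    [3, -5.2, 0, 0, 0, -9.25, 1],
    [3, -5.2, 0, 0, 0, -9.25, 1],
    [3, -5.2, 0, 0, 0, -9.25, 1],
  ],
)

```text
time: 2.1
ee_pos: [0.4131, 0.1568, 0.2427]
tcp_rot: [[-0.017, -1.0, 0.001], [-1.0, 0.017, 0.001], [-0.001, -0.001, -1.0]]
contact_force: [1.0, 0.8, -0.3]
finger_gap: 0.0855
finger_force: 0.0
```

send_rows(
  rows=[
    [1.5, -5.2, 0, 0, 0, -9.25, 1],
    [1.5, -5.2, 0, 0, 0, -9.25, 1],
    [1.5, -5.2, 0, 0, 0, -9.25, 1],
    [1.5, -5.2, -1, 0, 0, -9.25, 1],
    [1.5, -5.2, -1, 0, 0, -9.25, 1],
    [1.5, -5.2, -1, 0, 0, -9.25, 1],
    [1.5, -5.2, -2, 0, 0, -9.25, 1],
    [1.3, -5.8, -2, 0, 0, -9.25, 1],
    [0, 0, 0, 0, 0, 0, 1],
  ],
)

```text
time: 3.22
ee_pos: [0.5292, -0.2661, 0.1684]
tcp_rot: [[-0.966, -0.257, -0.006], [-0.257, 0.966, 0.001], [0.006, 0.003, -1.0]]
contact_force: [-0.4, 0.7, 0.0]
finger_gap: 0.0856
finger_force: 0.0
```

Run:
```python
from h import *
s=state();print(s["time"],s["ee_pos"],np.degrees(np.arctan2(s["tcp_rot"][1][0],s["tcp_rot"][0][0])),np.round(s["joints"],1),s["contact_force"])
im=cv2.imread("pics/top0.png")
b=ortho("top",im,.51,.70,-.1,.25,.032,2000); cv2.imwrite("pics/b.png",b); print(b.shape)
t=capture("top"); cv2.imwrite("pics/t1.png",t[:,:,::-1])
sd=capture("side"); cv2.imwrite("pics/s1.png",cv2.resize(sd[150:310,240:480,::-1],None,fx=3,fy=3,interpolation=cv2.INTER_CUBIC))
```

```text
3.225 [ 0.52918116 -0.26612529  0.16840947] -165.08096510256993 [ -7.3   1.7  -3.4  -0.  -85.2 -67.7] [-0.44590885  0.72977769  0.02678525]
(380, 700, 3)
```

View pics/b.png

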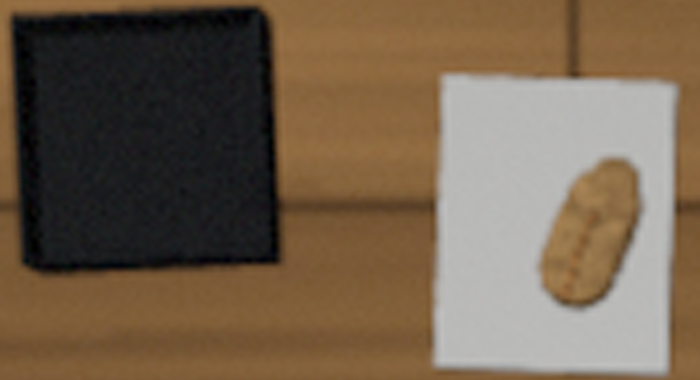

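View pics/s1.png

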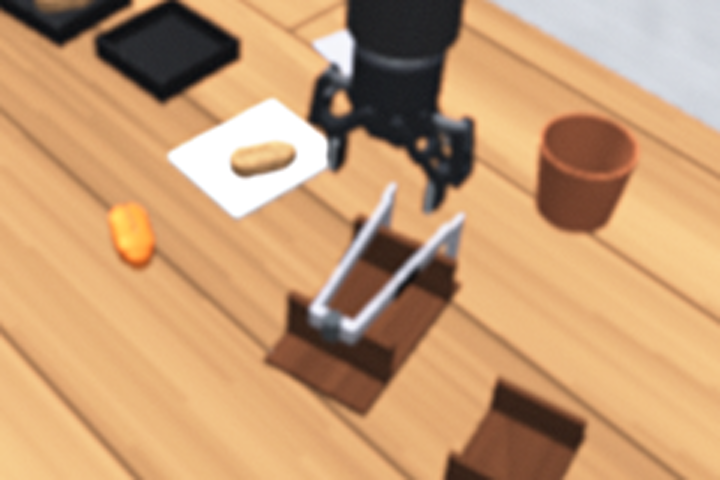

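The dish rim centre is at px (147,139) and the stone centre at (590,231). That gives the dish at (0.630, 0.177) with yaw 2.4°, and the stone at (0.585, -0.045) with yaw -22°. In the side view the gripper is over the tongs, and nothing has been disturbed.

send_rows(
  rows=[
    [0, 0, -2, 0, 0, 0, 1],
    [0, 0, -2.5, 0, 0, 0, 1],
    [0, 0, -2.5, 0, 0, 0, 1],
    [0, 0, -1, 0, 0, 0, 1],
    [0, 0, 0, 0, 0, 0, 1],
  ],
)

```text
time: 3.95
ee_pos: [0.5304, -0.2625, 0.0922]
tcp_rot: [[-0.964, -0.265, -0.0], [-0.265, 0.964, 0.0], [0.0, 0.0, -1.0]]
contact_force: [0.7, -0.2, 1.6]
finger_gap: 0.0853
finger_force: 0.0
```

Run:
```python
from h import *
s=state();print(s["time"],s["ee_pos"],s["tcp_rot"])
sd=capture("side"); t=capture("top")
A=cv2.resize(sd[190:300,300:440,::-1],None,fx=5,fy=5,interpolation=cv2.INTER_CUBIC)
cv2.imwrite("pics/s2.png",A)
```

```text
3.95 [ 0.53044156 -0.26247645  0.09221121] [[-9.64299785e-01 -2.64812639e-01 -4.37620316e-04]
 [-2.64812706e-01  9.64299860e-01  1.00942237e-04]
 [ 3.95266429e-04  2.13225997e-04 -9.99999899e-01]]
```

View pics/s2.png

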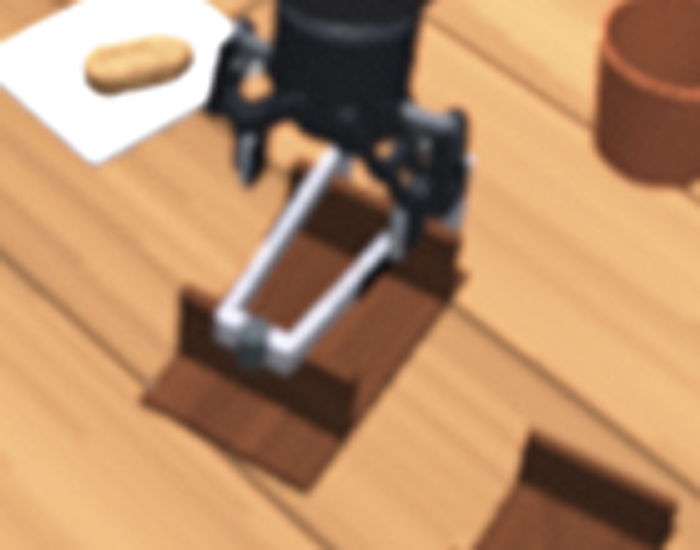

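Run:
```python
from h import *
f=lambda P:((w2p("side",P)-[300,190])*5).round(0)
c=np.array([.5305,-.2628]);x=np.array([.9646,.264]);y=np.array([-.264,.9646])
# right pad front/back ends, hinge top, left pad centre outer, arm tips tops
for n,a,b,z in(("padR",0,-.031,.069),("padRf",.018,-.033,.069),("padRb",-.018,-.029,.069),("hinge",-.085,0,.078),("tipL",.1,.036,.078)): print(n,f([*(c+a*x+b*y),z]))
```

```text
padR [[368. 264.]]
padRf [[387. 245.]]
padRb [[349. 283.]]
hinge [[242. 328.]]
tipL [[350. 101.]]
```

The fingers straddle the tongs: the black right pad shows at about (375,268) and the prediction was (368,264), a match within 3 mm. I'll descend and close gently to 57 mm.

send_rows(
  newtons=25,
  rows=[
    [0, -0.1, -1.7, 0, 0, 0, 1],
    [0, 0, -1.6, 0, 0, 0, 1],
    [0, 0, 0, 0, 0, 0, 0.85],
    [0, 0, 0, 0, 0, 0, 0.75],
    [0, 0, 0, 0, 0, 0, 0.67],
    [0, 0, 0, 0, 0, 0, 0.67],
    [0, 0, 0, 0, 0, 0, 0.67],
  ],
)

```text
time: 4.92
ee_pos: [0.5314, -0.2646, 0.0609]
tcp_rot: [[-0.965, -0.264, 0.003], [-0.264, 0.965, -0.001], [-0.002, -0.002, -1.0]]
contact_force: [1.0, -1.3, 6.3]
finger_gap: 0.0574
finger_force: 4.9
```

send_rows(
  rows=[
    [0, 0, 0, 0, 0, 0, 0.67],
    [0, 0, 0.5, 0, 0, 0, 0.67],
    [0, 0, 1.5, 0, 0, 0, 0.67],
    [0, 0, 2.5, 0, 0, 0, 0.67],
    [0, 0, 2.5, 0, 0, 0, 0.67],
    [0, 0, 2, 0, 0, 0, 0.67],
    [0, 0, 0, 0, 0, 0, 0.67],
  ],
)

```text
time: 5.8
ee_pos: [0.5314, -0.2644, 0.1515]
tcp_rot: [[-0.965, -0.264, 0.003], [-0.264, 0.965, -0.001], [-0.003, -0.002, -1.0]]
contact_force: [-0.1, -0.7, -1.6]
finger_gap: 0.0576
finger_force: 4.8
```

Run:
```python
from h import *
s=state();print(s["time"],s["ee_pos"],s["contact_force"],s["torque"],s["finger_gap"],s["finger_force"])
sd=capture("side"); t=capture("top")
A=cv2.resize(sd[170:290,300:440,::-1],None,fx=4,fy=4,interpolation=cv2.INTER_CUBIC)
B=cv2.resize(t[140:260,360:430,::-1],None,fx=4,fy=4,interpolation=cv2.INTER_CUBIC)
cv2.imwrite("pics/s3.png",np.hstack([A,B][:2])[:,:800])
```

```text
5.8 [ 0.53136567 -0.26438797  0.15148026] [-0.10636818 -0.71165556 -1.62020672] [-0.0158612   0.05406661  0.0339866 ] 0.05759605394640198 4.80020243965555
```

View pics/s3.png

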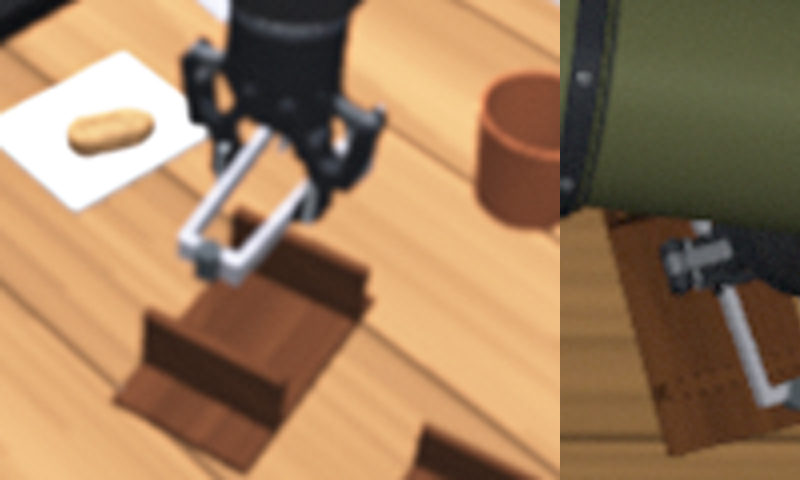

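Run:
```python
from h import *
f=lambda P:((w2p("side",P)-[300,170])*4).round(0)
g=lambda P:((w2p("top",P)-[360,140])*4+[560,0]).round(0)
c=np.array([.5314,-.2644]);x=np.array([.9646,.264])
for z in(.145,.15,.16,.169): 
  P=[*(c-.085*x),z];print(z,f(P),g(P))
print(tri((419,238.7),(352,235.5)))
```

```text
0.145 [[202. 275.]] [[794. 394.]]
0.15 [[202. 269.]] [[796. 394.]]
0.16 [[203. 258.]] [[801. 393.]]
0.169 [[204. 249.]] [[805. 393.]]
[ 0.45082118 -0.28686747  0.15508335]
```

send_rows(
  rows=[
    [-0.3, 3, 0, 0, 0, -4.5, 0.67],
    [-0.6, 5, 0, 0, 0, -7.5, 0.67],
    [-0.7, 5.3, 0, 0, 0, -8, 0.67],
    [-0.6, 5, 0, 0, 0, -7.5, 0.67],
    [-0.5, 4.2, 0, 0, 0, -6, 0.67],
    [-0.2, 2.8, -1, 0, 0, -4, 0.67],
    [0, 0, -2, 0, 0, 0, 0.67],
    [0, 0, -2, 0, 0, 0, 0.67],
    [0, 0, 0, 0, 0, 0, 0.67],
    [0, 0, 0, 0, 0, 0, 0.67],
  ],
)

```text
time: 7.15
ee_pos: [0.5016, -0.0114, 0.0996]
tcp_rot: [[-0.926, 0.378, 0.0], [0.378, 0.926, -0.0], [-0.0, -0.0, -1.0]]
contact_force: [0.7, -0.8, -0.3]
finger_gap: 0.0573
finger_force: 4.8
```

Run:
```python
from h import *
s=state();print(s["time"],s["ee_pos"],s["finger_gap"],s["finger_force"],np.degrees(np.arctan2(-s["tcp_rot"][1][0],-s["tcp_rot"][0][0])))
sd=capture("side"); t=capture("top")
A=cv2.resize(sd[155:255,260:380,::-1],None,fx=4,fy=4,interpolation=cv2.INTER_CUBIC)
B=cv2.resize(t[150:250,280:360,::-1],None,fx=4,fy=4,interpolation=cv2.INTER_CUBIC)
cv2.imwrite("pics/s4.png",np.hstack([A,B]))
p=np.array(s["ee_pos"])+[0,0,.0085]; th=np.radians(-22.3);x=np.array([np.cos(th),np.sin(th),0]);y=np.array([-x[1],x[0],0]);Z=np.array([0,0,1])
for sg in(1,-1):
  for a in(.077,.101):
    P=p+a*x+sg*y*.032-.05*Z; print(sg,a,P.round(3),((w2p("side",P)-[260,155])*4).round(),((w2p("top",P)-[280,150])*4+[480,0]).round())
```

```text
7.15 [ 0.50163805 -0.01135803  0.09962385] 0.05727035509649475 4.801259518135339 -22.222743906228054
1 0.077 [ 0.585 -0.011  0.058] [[238. 133.]] [[565. 147.]]
1 0.101 [ 0.607 -0.02   0.058] [[266. 126.]] [[579. 113.]]
-1 0.077 [ 0.561 -0.07   0.058] [[264. 183.]] [[656. 184.]]
-1 0.101 [ 0.583 -0.079  0.058] [[293. 177.]] [[671. 150.]]
```

View pics/s4.png

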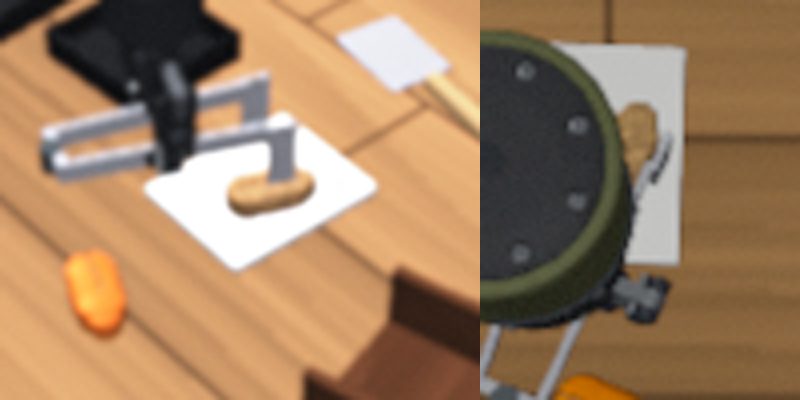

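Run:
```python
from h import *
print(p2w("side",(260+271.5/4,155+190.5/4),.022))
e=p2w("side",[(260+232/4,155+200/4),(260+312/4,155+182/4)],.02);print(e,np.degrees(np.arctan2(*(e[1]-e[0])[[1,0]])))
print(p2w("side",[(260+51/4,155+158/4)],.108))
```

```text
[[ 0.58622665 -0.05112043  0.022     ]]
[[ 0.55614566 -0.03724717  0.02      ]
 [ 0.61944808 -0.06337944  0.02      ]] -22.431636881480706
[[0.42224813 0.01400348 0.108     ]]
```

Right jaw foot at (272–293, 180) matches the prediction, and the jaws straddle the stone centred at (271,190). I'll lower them onto it.

send_rows(
  rows=[
    [0.1, -0.2, -1.5, 0, 0, 0, 0.67],
    [0, 0, -1.5, 0, 0, 0, 0.67],
    [0, 0, -1, 0, 0, 0, 0.67],
    [0, 0, -0.4, 0, 0, 0, 0.67],
    [0, 0, 0, 0, 0, 0, 0.67],
    [0, 0, 0, 0, 0, 0, 0.67],
  ],
)

```text
time: 8.0
ee_pos: [0.5029, -0.0131, 0.0559]
tcp_rot: [[-0.926, 0.378, 0.001], [0.378, 0.926, 0.0], [-0.001, 0.001, -1.0]]
contact_force: [0.2, -0.8, -0.9]
finger_gap: 0.0573
finger_force: 4.8
```

Run:
```python
from h import *
s=state();print(s["time"],s["ee_pos"],s["contact_force"],s["torque"],s["finger_gap"],s["finger_force"])
sd=capture("side")
cv2.imwrite("pics/s5.png",cv2.resize(sd[170:240,260:360,::-1],None,fx=6,fy=6,interpolation=cv2.INTER_CUBIC))
```

```text
8.0 [ 0.50286233 -0.013097    0.05586153] [ 0.23870821 -0.79707519 -0.8552783 ] [-0.02462477  0.01347076  0.02658808] 0.05727592427416965 4.802114914054982
```

View pics/s5.png

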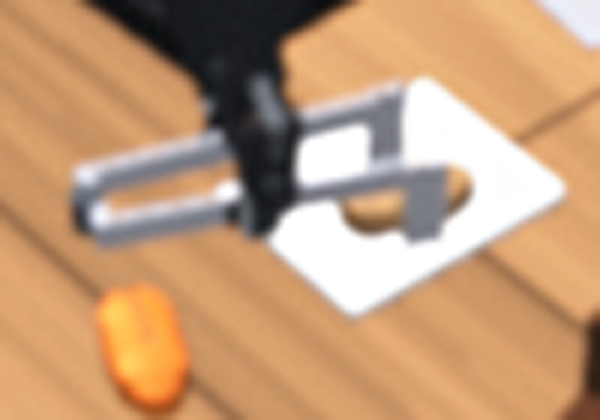

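The stone (342–471) lies between the two jaw plates (right plate 405–445). Next I squeeze.

send_rows(
  newtons=25,
  rows=[
    [0, 0, 0, 0, 0, 0, 0.62],
    [0, 0, 0, 0, 0, 0, 0.58],
    [0, 0, 0, 0, 0, 0, 0.54],
    [0, 0, 0, 0, 0, 0, 0.48],
    [0, 0, 0, 0, 0, 0, 0.4],
    [0, 0, 0, 0, 0, 0, 0.4],
    [0, 0, 0, 0, 0, 0, 0.4],
  ],
)

```text
time: 8.93
ee_pos: [0.5026, -0.0132, 0.0555]
tcp_rot: [[-0.926, 0.378, 0.0], [0.378, 0.926, 0.0], [-0.0, 0.0, -1.0]]
contact_force: [-0.7, -0.0, 0.8]
finger_gap: 0.0487
finger_force: 28.6
```

send_rows(
  rows=[
    [0, 0, 0.4, 0, 0, 0, 0.4],
    [0, 0, 1, 0, 0, 0, 0.4],
    [0, 0, 2, 0, 0, 0, 0.4],
    [0, 0, 2.2, 0, 0, 0, 0.4],
    [0, 0, 1.9, 0, 0, 0, 0.4],
    [0, 0, 0, 0, 0, 0, 0.4],
    [0, 0, 0, 0, 0, 0, 0.4],
  ],
)

```text
time: 9.8
ee_pos: [0.5021, -0.0131, 0.1294]
tcp_rot: [[-0.926, 0.378, -0.001], [0.378, 0.926, 0.0], [0.001, -0.0, -1.0]]
contact_force: [0.1, 0.4, -2.0]
finger_gap: 0.0489
finger_force: 28.5
```

Run:
```python
from h import *
s=state();print(s["time"],s["ee_pos"],s["contact_force"],s["torque"],s["finger_gap"],s["finger_force"])
sd=capture("side"); t=capture("top")
cv2.imwrite("pics/s6.png",cv2.resize(sd[120:250,220:360,::-1],None,fx=4,fy=4,interpolation=cv2.INTER_CUBIC))
print("dish side",p2w("side",(296,168.8),.004))
for r in cut_out("dish_in","top")[:2]: print(r["conf"],r["bbox"])
```

```text
9.8 [ 0.50211402 -0.01311001  0.12941864] [ 0.1007121   0.43083052 -2.04993668] [-0.02245604  0.12766623  0.00781357] 0.048882299809701664 28.4649395942688
dish side [[0.63210275 0.1727886  0.004     ]]
0.76 [206.8, 146.4, 49.8, 46.3]
```

View pics/s6.png

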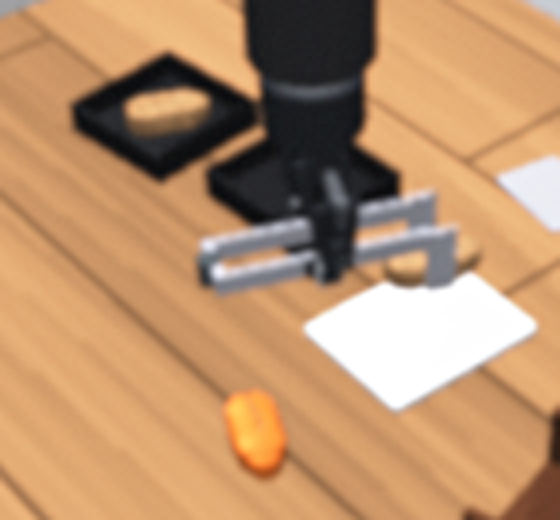

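The tongs hold the stone clear of the board. The side view puts the dish at (0.632, 0.173), which agrees with the top view. Now I carry it over.

send_rows(
  rows=[
    [0.4, 1.8, 0, 0, 0, 2.5, 0.4],
    [0.7, 3.2, 0, 0, 0, 4.3, 0.4],
    [0.8, 3.9, 0, 0, 0, 5, 0.4],
    [0.8, 3.9, 0, 0, 0, 5, 0.4],
    [0.7, 3.2, 0, 0, 0, 4.3, 0.4],
    [0.5, 1.8, 0, 0, 0, 2.5, 0.4],
    [0.1, 0.6, 0, 0, 0, 1, 0.4],
    [0, 0, -1.5, 0, 0, 0, 0.4],
    [0, 0, -2, 0, 0, 0, 0.4],
    [0, 0, -1, 0, 0, 0, 0.4],
  ],
)

```text
time: 11.2
ee_pos: [0.5415, 0.1696, 0.0826]
tcp_rot: [[-0.999, -0.04, -0.003], [-0.04, 0.999, -0.001], [0.003, -0.001, -1.0]]
contact_force: [-0.2, 0.0, -1.8]
finger_gap: 0.0487
finger_force: 28.4
```

send_rows(
  rows=[
    [0, 0, -1, 0, 0, 0, 0.4],
    [0, 0, -0.8, 0, 0, 0, 0.4],
    [0, 0, 0, 0, 0, 0, 0.4],
    [0, 0, 0, 0, 0, 0, 0.4],
  ],
)

```text
time: 11.7
ee_pos: [0.5428, 0.1709, 0.0679]
tcp_rot: [[-0.999, -0.042, 0.001], [-0.042, 0.999, 0.0], [-0.001, 0.0, -1.0]]
contact_force: [0.7, 0.5, -1.7]
finger_gap: 0.0488
finger_force: 28.4
```

Run:
```python
from h import *
s=state();print(s["time"],s["ee_pos"],s["contact_force"],s["torque"],s["finger_gap"],s["finger_force"])
sd=capture("side"); t=capture("top")
A=cv2.resize(sd[130:220,230:350,::-1],None,fx=4,fy=4,interpolation=cv2.INTER_CUBIC)
B=cv2.resize(t[130:220,200:280,::-1],None,fx=4,fy=4,interpolation=cv2.INTER_CUBIC)
cv2.imwrite("pics/s7.png",np.hstack([A,B]))
```

```text
11.7 [0.5428471  0.17094274 0.06789471] [ 0.68903747  0.54562048 -1.748545  ] [ 0.02005877  0.01560381 -0.0220586 ] 0.04878741071638996 28.442832827568054
```

View pics/s7.png

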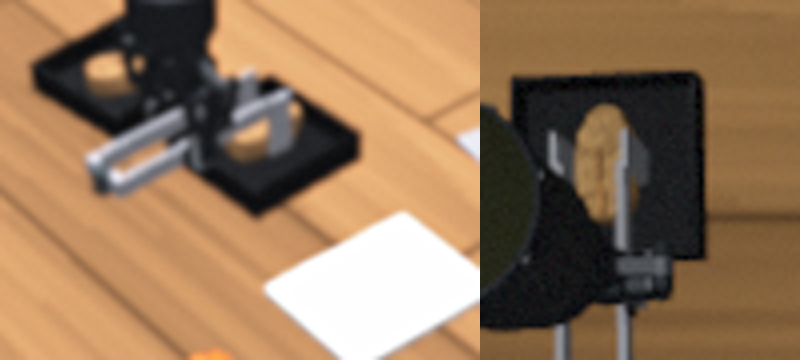

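The stone (608,163) is above the dish centre (609,167). I'll lower it gently and watch the force.

send_rows(
  rows=[
    [0, 0, -0.5, 0, 0, 0, 0.4],
    [0, 0, -0.5, 0, 0, 0, 0.4],
    [0, 0, -0.2, 0, 0, 0, 0.4],
    [0, 0, -0.2, 0, 0, 0, 0.4],
    [0, 0, 0, 0, 0, 0, 0.4],
  ],
)

```text
time: 12.42
ee_pos: [0.5425, 0.1708, 0.0532]
tcp_rot: [[-0.999, -0.042, -0.0], [-0.042, 0.999, -0.0], [0.0, -0.0, -1.0]]
contact_force: [-0.2, -0.9, -2.4]
finger_gap: 0.0487
finger_force: 28.4
```

send_rows(
  rows=[
    [0, 0, -0.1, 0, 0, 0, 0.4],
    [0, 0, -0.1, 0, 0, 0, 0.4],
    [0, 0, -0.1, 0, 0, 0, 0.4],
    [0, 0, 0, 0, 0, 0, 0.4],
    [0, 0, 0, 0, 0, 0, 0.4],
  ],
)

```text
time: 13.05
ee_pos: [0.5425, 0.1708, 0.0504]
tcp_rot: [[-0.999, -0.042, 0.0], [-0.042, 0.999, 0.0], [-0.0, 0.0, -1.0]]
contact_force: [0.3, 0.1, -1.9]
finger_gap: 0.048
finger_force: 28.4
```

send_rows(
  rows=[
    [0, 0, -0.1, 0, 0, 0, 0.4],
    [0, 0, 0, 0, 0, 0, 0.4],
    [0, 0, 0, 0, 0, 0, 0.4],
  ],
)

```text
time: 13.42
ee_pos: [0.5427, 0.1709, 0.0496]
tcp_rot: [[-0.999, -0.042, 0.0], [-0.042, 0.999, 0.0], [-0.0, 0.0, -1.0]]
contact_force: [-0.8, -0.5, -0.3]
finger_gap: 0.0486
finger_force: 28.5
```

send_rows(
  rows=[
    [0, 0, -0.1, 0, 0, 0, 0.4],
    [0, 0, 0, 0, 0, 0, 0.4],
    [0, 0, 0, 0, 0, 0, 0.4],
  ],
)

```text
time: 13.8
ee_pos: [0.5428, 0.1709, 0.0488]
tcp_rot: [[-0.999, -0.042, 0.001], [-0.042, 0.999, 0.0], [-0.001, 0.0, -1.0]]
contact_force: [-1.8, -0.6, 3.8]
finger_gap: 0.0482
finger_force: 26.2
```

The force rose about 5 N, so the stone is on the floor of the dish. I'll open to 57 mm, then lift straight up.

send_rows(
  rows=[
    [0, 0, 0, 0, 0, 0, 0.55],
    [0, 0, 0, 0, 0, 0, 0.58],
    [0, 0, 0, 0, 0, 0, 0.61],
    [0, 0, 0, 0, 0, 0, 0.64],
    [0, 0, 0, 0, 0, 0, 0.67],
    [0, 0, 0, 0, 0, 0, 0.67],
    [0, 0, 0, 0, 0, 0, 0.67],
  ],
)

```text
time: 14.68
ee_pos: [0.5426, 0.1708, 0.0483]
tcp_rot: [[-0.999, -0.041, 0.0], [-0.041, 0.999, 0.0], [-0.0, 0.0, -1.0]]
contact_force: [0.2, 0.1, -0.7]
finger_gap: 0.0572
finger_force: 4.8
```

send_rows(
  rows=[
    [0, 0, 0.5, 0, 0, 0, 0.67],
    [0, 0, 1, 0, 0, 0, 0.67],
    [0, 0, 2, 0, 0, 0, 0.67],
    [0, 0, 2.5, 0, 0, 0, 0.67],
    [0, 0, 2, 0, 0, 0, 0.67],
    [0, 0, 2, 0, 0, 0, 0.67],
    [0, 0, 0, 0, 0, 0, 0.67],
  ],
)

```text
time: 15.55
ee_pos: [0.5434, 0.1712, 0.1505]
tcp_rot: [[-0.999, -0.042, 0.003], [-0.042, 0.999, 0.002], [-0.003, 0.002, -1.0]]
contact_force: [0.4, -0.2, -1.3]
finger_gap: 0.0571
finger_force: 4.8
```

I've now viewed 11 pictures, one over the limit of 10. I'll check by numbers only from here. Next I take the tongs back above the rest.

send_rows(
  rows=[
    [0, -2.5, 0, 0, 0, 0.8, 0.67],
    [-0.1, -4.5, 0, 0, 0, 1.3, 0.67],
    [-0.2, -5.5, 0, 0, 0, 1.6, 0.67],
    [-0.2, -5.5, 0, 0, 0, 1.6, 0.67],
    [-0.2, -5.5, 0, 0, 0, 1.6, 0.67],
    [-0.2, -5.5, 0, 0, 0, 1.6, 0.67],
    [-0.1, -5.5, 0, 0, 0, 1.6, 0.67],
    [-0.1, -4.5, 0, 0, 0, 1.4, 0.67],
    [0, -3, 0, 0, 0, 0.9, 0.67],
    [0, -1.6, 0, 0, 0, 0.5, 0.67],
  ],
)

```text
time: 16.8
ee_pos: [0.5308, -0.2665, 0.1469]
tcp_rot: [[-0.965, -0.262, -0.002], [-0.262, 0.965, 0.001], [0.002, 0.001, -1.0]]
contact_force: [-0.3, -0.6, -0.6]
finger_gap: 0.057
finger_force: 4.8
```

send_rows(
  rows=[
    [0, 0, 0, 0, 0, 0, 0.67],
    [0, 0, 0, 0, 0, 0, 0.67],
  ],
)

```text
time: 17.05
ee_pos: [0.5316, -0.2644, 0.148]
tcp_rot: [[-0.965, -0.264, -0.0], [-0.264, 0.965, 0.001], [0.0, 0.001, -1.0]]
contact_force: [0.7, 0.0, -1.6]
finger_gap: 0.0572
finger_force: 4.8
```

Run:
```python
from h import *
s=state();print(s["time"],s["ee_pos"],np.degrees(np.arctan2(-s["tcp_rot"][1][0],-s["tcp_rot"][0][0])),s["finger_gap"])
t=capture("top"); hsv=cv2.cvtColor(t,cv2.COLOR_RGB2HSV)
def seg(c0,c1,r0,r1,z):
    m=np.zeros(t.shape[:2],bool); m[r0:r1,c0:c1]=(hsv[r0:r1,c0:c1,2]>80)
    q=p2w("top",np.argwhere(m)[:,::-1],z)[:,:2]; print(m.sum(),cv2.minAreaRect((q*1000).astype(np.float32)))
seg(214,251,154,191,.02)  # stone in dish
seg(148,188,165,204,.02)
e=np.array(s["ee_pos"]); print("expected hinge px",w2p("side",[*(e[:2]-.085*np.array([.9646,.264])),e[2]+.0085]))
sd=capture("side")
for r in cut_out("tongs","side")[:1]:
    ys,xs=np.nonzero(r["region"]); print(r["conf"],r["bbox"])
```

```text
17.05 [ 0.53160431 -0.26436201  0.1479579 ] 15.311631633761284 0.05717748453310859
372 ((633.232421875, 177.540283203125), (75.19556427001953, 40.6279411315918), 2.2901298999786377)
384 ((604.1937866210938, 350.1607360839844), (43.543670654296875, 78.18216705322266), 66.42842864990234)
expected hinge px [[350.67342726 235.53587151]]
0.69 [328.7, 221.6, 63.5, 65.5]
```

The stone lies at (0.633, 0.178), yaw 2°, full outline, so it is flat and central. I'll check numerically whether the tongs slipped in the grip, comparing with the frame taken just after the first lift.

Run:
```python
from h import *
a=cv2.imread("pics/s3.png")[:, :560]
b=cv2.resize(capture("side")[170:290,300:440,::-1],None,fx=4,fy=4,interpolation=cv2.INTER_CUBIC)
for (x0,x1,y0,y1) in((172,252,222,290),(185,330,80,200)): # hinge; gripper
    r=cv2.matchTemplate(b[y0-30:y1+30,x0-30:x1+30],a[y0:y1,x0:x1],cv2.TM_CCOEFF_NORMED); _,v,_,l=cv2.minMaxLoc(r); print(v,np.array(l)-30)
x=np.array([.9646,.264])
P=lambda c,z:w2p("side",[*(np.array(c)-.085*x),z+.0085])
print((P((.5316,-.2644),.148)-P((.5314,-.2644),.1515))*4)
```

```text
0.9957392811775208 [0 2]
0.9954284429550171 [0 3]
[[-0.07484602  3.64073384]]
```

No slip. Now I lower the tongs onto the rest.

send_rows(
  rows=[
    [0, 0, -1.5, 0, 0, 0, 0.67],
    [0, 0, -2, 0, 0, 0, 0.67],
    [0, 0, -2, 0, 0, 0, 0.67],
    [0, 0, -1.5, 0, 0, 0, 0.67],
    [0, 0, -0.8, 0, 0, 0, 0.67],
    [0, 0, -0.4, 0, 0, 0, 0.67],
    [0, 0, -0.2, 0, 0, 0, 0.67],
    [0, 0, 0, 0, 0, 0, 0.67],
    [0, 0, 0, 0, 0, 0, 0.67],
  ],
)

```text
time: 18.38
ee_pos: [0.5318, -0.2653, 0.0649]
tcp_rot: [[-0.965, -0.264, 0.001], [-0.264, 0.965, -0.0], [-0.001, -0.0, -1.0]]
contact_force: [0.2, -0.3, -1.7]
finger_gap: 0.057
finger_force: 4.8
```

send_rows(
  rows=[
    [0, 0, -0.1, 0, 0, 0, 0.67],
    [0, 0, -0.1, 0, 0, 0, 0.67],
    [0, 0, 0, 0, 0, 0, 0.67],
  ],
)

```text
time: 18.75
ee_pos: [0.5315, -0.2651, 0.0622]
tcp_rot: [[-0.965, -0.264, -0.0], [-0.264, 0.965, 0.0], [0.0, 0.0, -1.0]]
contact_force: [0.7, -0.2, -1.5]
finger_gap: 0.0573
finger_force: 4.8
```

send_rows(
  rows=[
    [0, 0, -0.1, 0, 0, 0, 0.67],
    [0, 0, 0, 0, 0, 0, 0.67],
    [0, 0, 0, 0, 0, 0, 0.67],
  ],
)

```text
time: 19.12
ee_pos: [0.5315, -0.2652, 0.0613]
tcp_rot: [[-0.965, -0.264, -0.0], [-0.264, 0.965, 0.0], [0.0, 0.0, -1.0]]
contact_force: [-0.8, -1.1, -1.7]
finger_gap: 0.0572
finger_force: 4.8
```

send_rows(
  rows=[
    [0, 0, -0.1, 0, 0, 0, 0.67],
    [0, 0, 0, 0, 0, 0, 0.67],
    [0, 0, 0, 0, 0, 0, 0.67],
  ],
)

```text
time: 19.5
ee_pos: [0.5317, -0.2653, 0.061]
tcp_rot: [[-0.965, -0.264, 0.0], [-0.264, 0.965, -0.0], [-0.0, -0.0, -1.0]]
contact_force: [-2.4, 1.4, 4.6]
finger_gap: 0.0571
finger_force: 4.7
```

The tongs touch the rest at the same height as when I picked them up (0.061). I'll open and withdraw.

send_rows(
  rows=[
    [0, 0, 0, 0, 0, 0, 0.7],
    [0, 0, 0, 0, 0, 0, 0.74],
    [0, 0, 0, 0, 0, 0, 0.85],
    [0, 0, 0, 0, 0, 0, 1],
    [0, 0, 0, 0, 0, 0, 1],
    [0, 0, 0, 0, 0, 0, 1],
    [0, 0, 0, 0, 0, 0, 1],
  ],
)

```text
time: 20.38
ee_pos: [0.5316, -0.2652, 0.0604]
tcp_rot: [[-0.965, -0.264, 0.0], [-0.264, 0.965, 0.0], [-0.0, 0.0, -1.0]]
contact_force: [0.9, 0.4, 0.2]
finger_gap: 0.0857
finger_force: 0.0
```

send_rows(
  rows=[
    [0, 0, 1, 0, 0, 0, 1],
    [0, 0, 2, 0, 0, 0, 1],
    [0, 0, 3, 0, 0, 0, 1],
    [0, 0, 4, 0, 0, 0, 1],
    [0, 0, 4, 0, 0, 0, 1],
    [-1, 4, 2, 0, 0, 5, 1],
    [-1, 5, 0, 0, 0, 5, 1],
    [-1, 5, 0, 0, 0, 5, 1],
    [-1, 5, 0, 0, 0, 5, 1],
    [0, 0, 0, 0, 0, 0, 1],
  ],
)

```text
time: 21.62
ee_pos: [0.4914, -0.0727, 0.2227]
tcp_rot: [[-0.813, -0.582, 0.003], [-0.582, 0.813, 0.001], [-0.003, -0.001, -1.0]]
contact_force: [0.3, -1.0, -0.0]
finger_gap: 0.0856
finger_force: 0.0
```

Run:
```python
from h import *
s=state();print(s["time"],s["ee_pos"],s["finger_gap"],s["finger_force"])
T=capture("top")[:,:,::-1];S=capture("side")[:,:,::-1]
for n,im,(x0,x1,y0,y1) in(("top",T,(368,428,160,256)),("side",S,(340,398,208,272))):
    a=cv2.imread(f"pics/{n}0.png")
    # tongs metal mask before/after
    def mk(i):
        h=cv2.cvtColor(np.ascontiguousarray(i[y0:y1,x0:x1]),cv2.COLOR_BGR2HSV); return (h[...,1]<70)&(h[...,2]>90)
    A,B=mk(a),mk(im); print(n,A.sum(),B.sum(),(A&B).sum(),np.argwhere(A).mean(0),np.argwhere(B).mean(0))
    e=cv2.findTransformECC(cv2.GaussianBlur(A.astype(np.float32),(0,0),2),cv2.GaussianBlur(B.astype(np.float32),(0,0),2),np.eye(2,3,dtype=np.float32),cv2.MOTION_EUCLIDEAN); print(e[0],e[1].round(3))
```

```text
21.625 [ 0.49142583 -0.07267267  0.22272379] 0.085592635265697 0.0
top 675 706 565 [43.73925926 32.77037037] [44.30311615 32.19830028]
0.9961258010091266 [[ 1.     0.001 -0.859]
 [-0.001  1.     0.114]]
side 608 619 548 [30.83388158 25.41282895] [30.63004847 24.80290792]
0.9979094105190187 [[ 1.     0.006 -0.64 ]
 [-0.006  1.    -0.164]]
```

```bash
python3 -c "
from bench import *
print(finish_job())"
```

```text
the job is handed in; nothing more can be done
None
```

The stone lies flat near the middle of the empty dish, the tongs are back on their rest within about 2 mm of where they lay, and the job is handed in at about 22 s; I viewed 11 pictures, one over the limit of 10.

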